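# Stand the slumped binder up and close the row with the bookend

### The arm

A 6-joint arm with a two-finger parallel gripper is mounted at the origin on the work surface. World frame = base frame: x ahead of the robot, y to its left, z up, the work surface at z = 0. Lengths are in mm, angles in rad, forces in N, time in s.
With the tool pointing down it reaches from about 325 to 750 mm from the base axis. Payload 7.6 kg.
Tool frame: the origin (TCP) lies at the very end of the fingers, on their centre line; the grasp point (between the pads) lies 19 mm behind it; z points along the fingers, y is the line along which they close (so a half turn about z gives the same grasp; the last joint's range is limited). The gripper opens to 85 mm and grips with 20 to 120 N. Pads are 22 mm wide; open, the fingers measure 114 mm over their backs; the gripper's body (76 mm by 85 mm) begins 54 mm behind the grasp point. The pads swing forward as they close: fully open they stand 13 mm farther back than shut.
Start: joints at [1.235, 0.052, 1.401, -0, 1.689, -0.07], TCP at [137.89, 506.589, 231.323] pointing down, gripper open.
Joint ranges: [-2.9, 2.9], [-0.91, 2.17], [0.12, 2.37], [-1.06, 4.2], [0.26, 2.73], [-2.93, 2.93]. Speed limits (rad/s): [2.57, 2.57, 3.01, 3.14, 3.14, 3.14].

### API

Orientations are given as a unit quaternion [w, x, y, z].
In Python, from station import env gives the robot as it stands.
- The arm moves only by the tool play_rows, never from a script. Its argument "motion" is a list of rows, each a list of 3 entries, a list of its own where there are three numbers: the turn, a rotation vector about the world's x, y, z in rad, then the shift along the world's x, y, z in mm, then the finger opening in mm, from 0 to 85.4. In form: [[[wx, wy, wz], [dx, dy, dz], gripper], ...]. A call has 1 to 10 rows; each row is the pose to reach, as a shift and turn from the pose commanded when the call began; what a row does not reach only later rows make up. A row lasts 1/10 s, in which the tool goes at most 50 mm and 8.59 degrees, less where a joint would pass 70% of its speed; a pose out of reach is approached as far as the arm can. A call with a gripper value outside its range is refused whole. The fingers move at their own pace and stop on an object; the grip force is fixed at half the most. Time passes only in rows, so rows that repeat a pose let the fingers close. It gives the time, the measured TCP pose, the force, the opening and the grip force at its end, in the units of the state.
- env.sense(): the state, without advancing time (a new reading comes with each control period).
- env.camera(name): name is "scene" or "top"; returns a dict with "image" (420x560x3 uint8, blue, green, red), "z_map" (420x560 float32, mm along the optical axis (not along the pixel's ray), 0 where there is no reading), "fx", "fy", "cx", "cy" (pixels), "origin" and "attitude" of the camera in the world. Camera axes: x right, y down, z forward; pixel columns grow to the right and rows downward; lengths in mm; the calibration is good to about 2 mm. A picture is of the moment at which its call begins.
- env.close_job(): hands the job in; it is judged then, once.
The state is a dict: "clock": time; "joints": joint angles; "dq": joint speeds; "effort": joint torques, N m; "tool_pos": TCP position; "tool_rot": TCP orientation; "wrist_force": force on the tool from outside, world axes, zero at the start; "wrist_torque": the same for the moment, N m; "width": finger opening in mm; "grip_force": force on a finger pad.
Only numpy, scipy, OpenCV 4.12 (cv2) and the standard library are available. Lean on these libraries where they do the work, as an engineer would, in place of code of your own. Each camera call takes 0.05 s, during which the arm holds its last target. There are 200 camera calls.

### The job

One binder at the end of the row has slumped over onto the wooden bookend. Push it back upright, leaving the bookend where it stands; then push the bookend along the counter until the binder stands tight against the row and the bookend tight and square against the binder. Only push: nothing is to be lifted or toppled, and the stationery on the counter is left alone.

Things in the scene. Friction and masses are not known exactly. Their poses are not given: they have to be found in the camera images.
- slumped: slumped binder: blue A4 lever arch file, 285 mm deep (x, spine at -x), 75 thick (y), 318 tall (z), about 0.65 kg. Origin: centre of its underside. Leans 0.38 to 0.55 rad to its +y, on the lower edge of its +y cover, that cover resting on the bookend's top. Pushed at the top it pivots on that edge, drops upright by itself from about 0.25 rad, and then stands 8 to 30 mm short of the neighbour
- slumped_top_edge (a point): point on the slumped binder: middle (along x) of the top edge of its +y cover, the cover on the overhanging side; 318 mm above the underside and 37.5 mm in y from the origin
- neighbour: the upright binder next to it, same size, full, about 2 kg, loose; origin: centre of its underside, y along the row
- end_binder: the upright binder between the neighbour and the end panel, same size, full, about 2.2 kg, loose; origin: centre of its underside
- end_panel: grey steel end panel fixed to the counter, 290 mm long (x), 300 mm tall, that stops the row. Origin: at counter height in the middle of the face that the binders stand against; its +y is the direction in which the row runs: end panel, end binder, neighbour, slumped binder, bookend
- bookend: loose wooden bookend, about 0.7 kg: upright board 130 mm wide (x), 15 thick, 180 tall; foot board 22 tall reaching to 150 mm in +y; a diagonal brace from 155 mm up the upright to 120 mm along the foot. Origin: at counter height, middle of the upright's face towards the binders; y points away from them. Pushed low at the foot's end it slides without tipping; with the binder that takes 5 to 15 N
- bookend_toe (a point): middle of the end face of the bookend's foot, 150 mm in y from its origin and 11 mm above the counter: where to push it
- pen_cup: bystander: dark steel cup, 76 mm across, 100 mm tall; origin: centre of its underside
- hole_punch: bystander: two-hole punch 120 x 50 x 55 mm; origin: centre of its underside
- stapler: bystander: stapler 140 x 36 x 60 mm; origin: centre of its underside
Things that resemble listed ones, but are neither listed nor needed, are in the scene too. Several things have the shape of the bookend; the one meant has the colours described above.

How it is judged:
By the outcome, as a careful person would: the job done as asked, in the order asked, and still so for the second after the job is handed in, with the robot touching nothing.
It also fails if it takes over 58 s, if anything falls off the work surface, if the arm or the gripper's body presses on something with over 40 N, if the wrist force passes 120 N, or if a joint passes its speed limit or range.

## Working session

There is one attempt and no reset: what is moved stays moved. The work goes in short steps, Python scripts to look and compute and a tool call to move; the robot and the scene stay as the last step left them, time stands still between calls to the robot, and variables do not carry over. Pictures are saved under pics/ and viewed, at most 10 in all, crops included, and the job is handed in when it is done.

Besides the shell and the picture viewer there is one more tool, called after ">>>" as name(argument=value, ...), one argument or row to a line, values as JSON. play_rows: Moves the arm, as the interface text tells. Its arguments: {"type":"object","properties":{"motion":{"type":"array","items":{"type":"array"}}},"required":["motion"]}

```bash
mkdir -p pics; cat > h.py <<'E'
import numpy as np, cv2
from station import env
from scipy.spatial.transform import Rotation as R
def cam(n):
    c=env.camera(n); q=np.array(c["attitude"],float)
    c["R"]=R.from_quat(q[[1,2,3,0]]).as_matrix() if q.size==4 else q.reshape(3,3)
    z=c["z_map"]; v,u=np.mgrid[:z.shape[0],:z.shape[1]]
    p=np.dstack([(u-c["cx"])/c["fx"]*z,(v-c["cy"])/c["fy"]*z,z])
    c["P"]=p@c["R"].T+np.array(c["origin"]); c["P"][z==0]=np.nan
    return c
E
python3 - <<'E'
from h import *
for n in("scene","top"):
    c=cam(n); cv2.imwrite(f"pics/{n}0.png",c["image"]); np.savez(f"{n}0.npz",P=c["P"],im=c["image"]); print(n,c["origin"],c["attitude"],c["fx"])
print(env.sense())
E
```

```text
scene [ 844.12073202 -213.98707597 1298.88969879] [-0.15440869  0.94016404  0.29931919 -0.05155146] 428.4139941355837
top [ 434.82020797   67.40840954 1157.10270635] [ 0.06968455 -0.69431209  0.71399351 -0.05734149] 385.3913609723438
{'clock': 0.1, 'joints': array([ 1.23469692e+00,  5.27715858e-02,  1.40162242e+00,  2.75003618e-05,
        1.68863450e+00, -7.03101060e-02]), 'dq': array([-0.00045312, -0.00076873, -0.00300287,  0.00221612, -0.0023373 ,
       -0.00138959]), 'effort': array([ 1.18052503e-03, -3.82583821e+01, -3.60984135e+01, -1.32263717e-04,
        4.82126459e-03,  2.60678348e-05]), 'tool_pos': array([137.78610185, 506.30901263, 230.55819821]), 'tool_rot': array([-1.58259421e-04,  1.32502193e-01,  9.91182452e-01, -7.00400396e-04]), 'wrist_force': array([ 0.11313673, -0.27165986,  0.04991623]), 'wrist_torque': array([-0.0540121 ,  0.05484111, -0.01513521]), 'grip_force': 0.0, 'width': 85.34112999690701}
```

View pics/scene0.png

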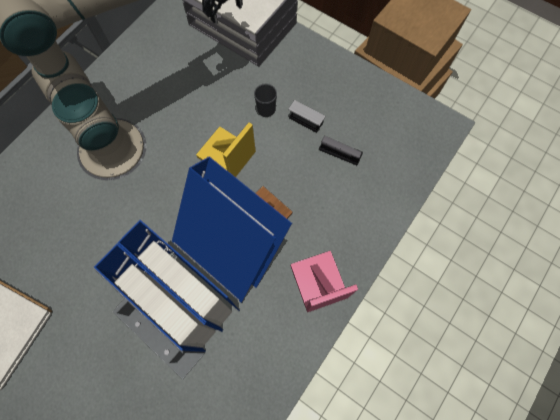

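View pics/top0.png

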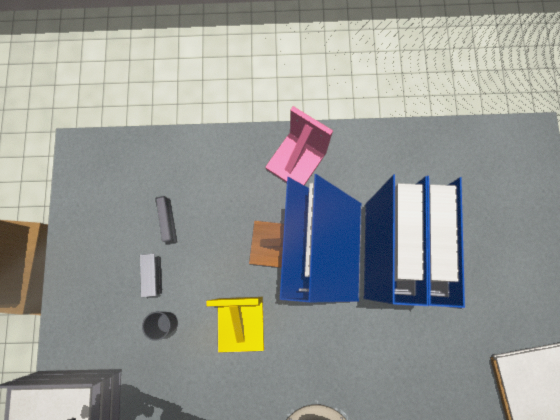

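The scene view shows the row at (165,295), the slumped binder at (230,230), the brown bookend peeking out at (272,203) and the stationery at (265,98), (307,115) and (341,150). In the top view +x is up and +y is left.

Candidates for the bookend in the top view are brown wood at (266,245), yellow at (237,325) and pink at (302,150). The description says wooden, so I choose brown at (266,245). The slumped binder is the only leaning one, at (320,240), with its overhanging edge near column 284.

```bash
cat >> h.py <<'E'
def masks(c):
    im=cv2.cvtColor(c["image"],cv2.COLOR_BGR2HSV); H,S,V=[im[...,i].astype(int) for i in range(3)]
    P=c["P"]; ok=np.isfinite(P[...,2])&(P[...,2]>4)
    return dict(blue=ok&(abs(H-113)<12)&(S>150),brown=ok&(H<15)&(S>100)&(V>30))
def st(q): return np.round(np.percentile(q,[1,50,99],axis=0),0).tolist()
E
python3 - <<'E'
from h import *
for n in("scene","top"):
    d=np.load(n+"0.npz"); c=dict(P=d["P"],image=d["im"]); P=c["P"]; m=masks(c)
    print(n,"table",np.nanmedian(P[...,2][P[...,2]<20]))
    if n=="top":
        for v in (190,215,240,265,290):
            print(v,[(u,P[v,u].round().astype(int).tolist()) for u in (250,256,262,268,276,282,286,290,296,304,310,316,335,355,362,368,380,394,400,428,432,460,464)])
        for nm,(v0,v1,u0,u1) in dict(brown=(218,270,245,282),yellow=(295,355,205,266),pink=(105,188,262,333),cup=(305,345,138,182),punch=(250,300,136,162),stap=(190,250,150,180)).items():
            q=P[v0:v1,u0:u1].reshape(-1,3); q=q[q[:,2]>7]; print(nm,st(q))
    q=P[m["brown"]&(abs(P[...,0]-450)<250)&(abs(P[...,1]-150)<150)]; print("brown",len(q),st(q))
    f=q[(q[:,2]>16)&(q[:,2]<28)]; 
    if len(f)>20: print("foot",len(f),st(f),cv2.minAreaRect(f[:,:2].astype(np.float32)))
c=cv2.imread("pics/top0.png")[150:330,190:480]; cv2.imwrite("pics/crop.png",cv2.resize(c,None,fx=2.7,fy=2.7,interpolation=2))
E
```

```text
scene table -2.736131206345817
brown 350 [[505.0, 135.0, 15.0], [565.0, 153.0, 22.0], [629.0, 173.0, 33.0]]
foot 329 [[505.0, 136.0, 16.0], [566.0, 154.0, 22.0], [629.0, 173.0, 27.0]] ((566.7780151367188, 154.2301483154297), (31.12544822692871, 127.61712646484375), 83.9393310546875)
top table -2.8478956484841547
190 [(250, [728, 174, 1]), (256, [728, 156, -1]), (262, [727, 138, -3]), (268, [727, 119, -3]), (276, [726, 94, -1]), (282, [724, 76, 4]), (286, [655, 64, 276]), (290, [657, 55, 267]), (296, [664, 40, 238]), (304, [671, 19, 209]), (310, [652, 8, 283]), (316, [646, -4, 305]), (335, [668, -60, 209]), (355, [718, -149, 1]), (362, [717, -171, -1]), (368, [717, -189, -2]), (380, [668, -176, 194]), (394, [638, -176, 317]), (400, [642, -195, 298]), (428, [635, -252, 317]), (432, [640, -269, 295]), (460, [632, -320, 321]), (464, [709, -484, -6])]
215 [(250, [649, 175, 3]), (256, [649, 157, 0]), (262, [648, 139, -1]), (268, [647, 120, 3]), (276, [647, 96, 1]), (282, [648, 78, -8]), (286, [596, 66, 274]), (290, [598, 56, 261]), (296, [602, 42, 234]), (304, [609, 20, 196]), (310, [592, 
[... 1929 characters left out ...]
8, -448, 0])]
brown [[492.0, 82.0, 16.0], [551.0, 126.0, 22.0], [623.0, 175.0, 103.0]]
yellow [[257.0, 142.0, 16.0], [332.0, 200.0, 22.0], [405.0, 269.0, 182.0]]
pink [[660.0, -59.0, 15.0], [830.0, 17.0, 45.0], [903.0, 110.0, 310.0]]
cup [[304.0, 386.0, 7.0], [336.0, 439.0, 68.0], [373.0, 458.0, 102.0]]
punch [[416.0, 441.0, 8.0], [474.0, 459.0, 54.0], [533.0, 488.0, 59.0]]
stap [[570.0, 401.0, 7.0], [635.0, 422.0, 49.0], [704.0, 450.0, 60.0]]
brown 1091 [[494.0, 87.0, 17.0], [550.0, 131.0, 21.0], [623.0, 173.0, 92.0]]
foot 1042 [[494.0, 87.0, 17.0], [548.0, 132.0, 21.0], [623.0, 174.0, 26.0]] ((558.6275024414062, 124.4766616821289), (92.01646423339844, 128.6645965576172), 82.10321044921875)
```

View pics/crop.png

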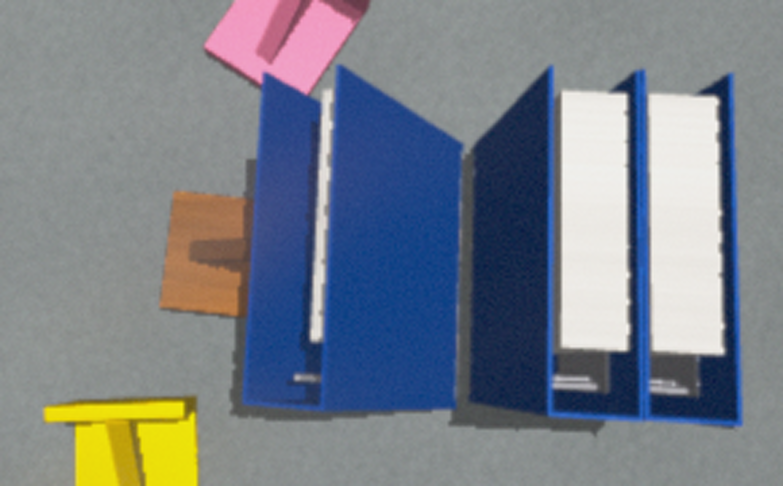

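The crop confirms the choice: brown wooden bookend, foot end at left (crop (165,255)), slumped binder lying on it, and the pink and yellow look-alikes standing clear. Now the precise fits.

```bash
cat >> h.py <<'E'
def plane(q):
    for _ in range(4):
        m=q.mean(0); n=np.linalg.svd(q-m,full_matrices=False)[2][2]; q=q[abs((q-m)@n)<max(3,1.5*np.std((q-m)@n))]
    n=n*np.sign(n[1]); return m.round(1),n.round(4),len(q)
def edge(P,mask,side):  # extreme pixel per row, line y(x)
    pts=[]
    for v in range(mask.shape[0]):
        u=np.where(mask[v])[0]
        if len(u)>1: pts.append(P[v,u[0] if side<0 else u[-1]])
    pts=np.array(pts); p=np.polyfit(pts[:,0],pts[:,1],1)
    for _ in range(3):
        r=pts[:,1]-np.polyval(p,pts[:,0]); pts=pts[abs(r)<max(2,1.5*r.std())]; p=np.polyfit(pts[:,0],pts[:,1],1)
    return p.round(4),pts[:,0].min().round(),pts[:,0].max().round(),np.median(pts[:,2]).round(),np.polyval(p,pts[:,0].mean()).round(1),pts[:,0].mean().round(1)
def roi(m,v0,v1,u0,u1):
    r=np.zeros_like(m); r[v0:v1,u0:u1]=m[v0:v1,u0:u1]; return r
E
python3 - <<'E'
from h import *
d=np.load("top0.npz"); P=d["P"]; c=dict(P=P,image=d["im"]); m=masks(c)
b=m["blue"]
print("slump -y cover",plane(P[roi(b,190,290,318,352)]))
print("slump +y cover inner",plane(P[roi(b,190,270,286,302)]))
print("neigh +y cover",plane(P[roi(b,190,290,370,392)]))
print("slump top edge",edge(P,roi(b&(P[...,2]>240),185,298,270,300),-1))
e=roi(b&(P[...,2]>300),180,300,385,400); print("neigh edge",edge(P,e,-1))
q=P[roi(b&(P[...,2]>300),160,310,388,470)]; print("row top",cv2.minAreaRect(q[:,:2].astype(np.float32)),st(q))
f=roi(m["brown"]&(P[...,2]>14)&(P[...,2]<28),215,272,240,283); print("toe",edge(P,f,-1))
# foot side edges
for s in (0,-1):
    pts=np.array([P[np.where(f[:,u])[0][s],u] for u in range(254,278) if f[:,u].sum()>3]); p=np.polyfit(pts[:,1],pts[:,0],1); print("side x(y)",p.round(4),np.polyval(p,150).round(1))
r=roi(P[...,2]>120,290,312,200,265); print("yellow board",st(P[r]))
E
```

```text
slump -y cover (array([542.3, -53.7, 201.4]), array([ 0.0779,  0.8701, -0.4867]), 3339)
slump +y cover inner (array([564. ,  47.2, 238.4]), array([ 0.0778,  0.8704, -0.4862]), 984)
neigh +y cover (array([ 536.8, -165. ,  205.2]), array([0.083 , 0.9965, 0.0012]), 2027)
slump top edge (array([-9.540000e-02,  1.239338e+02]), np.float64(410.0), np.float64(667.0), np.float64(278.0), np.float64(73.4), np.float64(529.7))
neigh edge (array([-8.290000e-02, -1.205524e+02]), np.float64(400.0), np.float64(665.0), np.float64(304.0), np.float64(-164.5), np.float64(529.7))
row top ((526.3947143554688, -239.8181610107422), (153.48280334472656, 284.33843994140625), 85.46188354492188) [[383.0, -323.0, 301.0], [515.0, -240.0, 315.0], [665.0, -154.0, 320.0]]
toe (array([-1.391000e-01,  2.469622e+02]), np.float64(502.0), np.float64(626.0), np.float64(22.0), np.float64(168.5), np.float64(563.8))
side x(y) [1.202000e-01 6.069449e+02] 625.0
side x(y) [1.390000e-01 4.777214e+02] 498.6
yellow board [[374.0, 142.0, 125.0], [397.0, 205.0, 178.0], [405.0, 270.0, 183.0]]
```

Slumped binder: lean 0.509 rad, yaw −0.09, top edge at about (541, 72, 278). The row's yaw is −0.083. The bookend's yaw is about −0.13, with its toe at (562, 168). First I move in front of the top edge, fingers spread along the row's x axis.

>>> play_rows(
  motion=[
    [[0,0,-0.13],[30,-30,36],50],
    [[0,0,-0.26],[60,-60,36],50],
    [[0,0,-0.39],[90,-90,36],50],
    [[0,0,-0.52],[120,-120,36],50],
    [[0,0,-0.65],[150,-150,36],50],
    [[0,0,-0.78],[180,-180,36],50],
    [[0,0,-0.91],[210,-205,36],50],
    [[0,0,-1.04],[240,-235,36],50],
    [[0,0,-1.17],[270,-265,36],50],
    [[0,0,-1.3],[300,-295,36],50],
  ],
)

```text
clock: 1.1
tool_pos: [438.8, 210.1, 267.0]
tool_rot: [-0.0, 0.707, 0.707, -0.0]
wrist_force: [0.0, 0.5, -0.4]
width: 50.0
grip_force: 0.0
```

```bash
python3 -c "
from h import *
s=env.sense();print(s['clock'],s['tool_pos'],s['tool_rot'],s['joints'],s['width'],s['wrist_force'])
q=s['tool_rot'];print(R.from_quat(q[[1,2,3,0]]).as_matrix().round(3))"
```

```text
1.1 [438.76003629 210.0992112  267.01874501] [-8.75030904e-05  7.07246294e-01  7.06967219e-01 -1.52223130e-04] [ 3.70635626e-01 -6.29659627e-02  1.44496507e+00  3.82350768e-05
  1.75994270e+00  3.71037481e-01] 50.0401962797383 [ 0.01023427  0.48670325 -0.39733219]
[[ 0.  1. -0.]
 [ 1. -0. -0.]
 [-0. -0. -1.]]
```

>>> play_rows(
  motion=[
    [[0,0,-0.04],[35,-30,-2],50],
    [[0,0,-0.086],[70,-60,-2],50],
    [[0,0,-0.086],[105,-85,-2],50],
    [[0,0,-0.086],[105,-102,-2],50],
    [[0,0,-0.086],[105,-108,-2],50],
    [[0,0,-0.086],[104,-114,-2],50],
    [[0,0,-0.086],[104,-120,-2],50],
    [[0,0,-0.086],[103,-126,-2],50],
    [[0,0,-0.086],[103,-132,-2],50],
    [[0,0,-0.086],[102,-138,-2],50],
  ],
)

```text
clock: 2.1
tool_pos: [539.8, 73.6, 265.7]
tool_rot: [0.0, 0.735, 0.678, 0.0]
wrist_force: [0.5, 1.7, 1.6]
width: 50.0
grip_force: 0.5
```

>>> play_rows(
  motion=[
    [[0,0,0],[-0.5,-6,0],50],
    [[0,0,0],[-1,-12,0],50],
    [[0,0,0],[-1.5,-18,0],50],
    [[0,0,0],[-2,-24,0],50],
    [[0,0,0],[-2.5,-30,0],50],
    [[0,0,0],[-3,-36,0],50],
    [[0,0,0],[-3.5,-42,0],50],
    [[0,0,0],[-4,-48,0],50],
  ],
)

```text
clock: 2.9
tool_pos: [535.8, 25.0, 265.3]
tool_rot: [0.0, 0.735, 0.678, -0.0]
wrist_force: [-0.1, -0.3, -0.1]
width: 50.0
grip_force: 0.0
```

```bash
cat > look.py <<'E'
from h import *
import sys
c=cam("top"); cv2.imwrite(f"pics/{sys.argv[1]}.png",c["image"]); np.savez(sys.argv[1]+".npz",P=c["P"],im=c["image"]); m=masks(c); P=c["P"]
b=m["blue"]
f=roi(m["brown"]&(P[...,2]>14)&(P[...,2]<28),190,300,200,420); print("toe",edge(P,f,-1))
q=P[f]; print(cv2.minAreaRect(q[:,:2].astype(np.float32)))
for v in (200,215,230,285): 
  r=P[v]; print(v,[(u,r[u].round().astype(int).tolist()) for u in range(280,400,4) if b[v,u] and r[u][2]>150])
E
python3 look.py t1
```

```text
toe (array([-1.37000e-01,  2.45855e+02]), np.float64(502.0), np.float64(627.0), np.float64(21.0), np.float64(168.6), np.float64(564.0))
((555.970947265625, 103.85574340820312), (133.69345092773438, 128.55096435546875), 82.17057037353516)
200 [(356, [653, -122, 151]), (380, [642, -174, 195]), (388, [624, -173, 275]), (392, [616, -172, 310])]
215 [(376, [611, -171, 154]), (380, [603, -170, 199]), (384, [595, -170, 240]), (388, [588, -169, 279]), (392, [582, -168, 314])]
230 [(376, [570, -167, 159]), (380, [565, -168, 199]), (384, [559, -167, 241]), (392, [549, -166, 311])]
285 [(376, [430, -156, 166]), (380, [430, -156, 207]), (384, [430, -157, 244]), (388, [430, -156, 283]), (392, [430, -157, 311])]
```

View pics/t1.png

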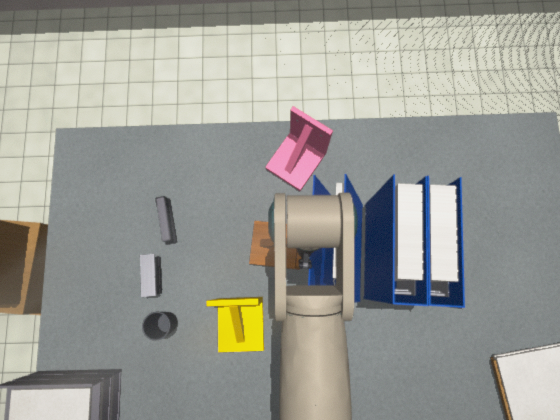

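The binder is partly up: its top edge is at column ~313, still tilted, and the bookend has not moved. I keep pushing.

>>> play_rows(
  motion=[
    [[0,0,0],[-0.4,-5,0],50],
    [[0,0,0],[-0.8,-10,0],50],
    [[0,0,0],[-1.2,-15,0],50],
    [[0,0,0],[-1.6,-20,0],50],
    [[0,0,0],[-2,-25,0],50],
    [[0,0,0],[-2.4,-30,0],50],
    [[0,0,0],[-2.6,-33,0],50],
    [[0,0,0],[-2.8,-36,0],50],
    [[0,0,0],[-2.8,-36,0],50],
  ],
)

```text
clock: 3.85
tool_pos: [533.1, -10.7, 265.3]
tool_rot: [0.0, 0.735, 0.678, 0.0]
wrist_force: [-0.3, 0.2, -0.4]
width: 50.0
grip_force: 0.0
```

```bash
python3 look.py t2
```

```text
toe (array([-1.384000e-01,  2.467115e+02]), np.float64(502.0), np.float64(627.0), np.float64(22.0), np.float64(168.7), np.float64(563.9))
((555.7660522460938, 105.18386840820312), (130.6697235107422, 128.8603973388672), 82.0428695678711)
200 [(388, [615, -161, 317]), (392, [616, -172, 311])]
215 [(388, [581, -158, 319]), (392, [582, -169, 311])]
230 [(388, [548, -156, 318]), (392, [549, -167, 310])]
285 [(388, [430, -147, 318]), (392, [430, -156, 316])]
```

View pics/t2.png

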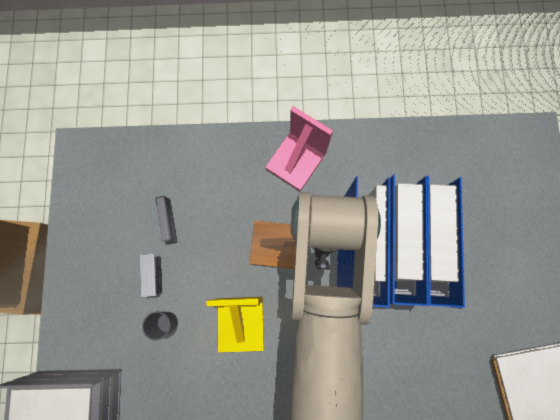

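The binder now stands upright, with an ~8 mm gap to the neighbour at column 390. The bookend is unmoved and its toe is at column 250. Before going low past the yellow look-alike I check the forearm's clearance while retreating.

>>> play_rows(
  motion=[
    [[0,0,0],[3,30,5],50],
    [[0,0,0],[8,70,5],50],
    [[0,0,0],[16,115,5],50],
    [[0,0,0],[24,160,5],50],
    [[0,0,0],[30,200,5],50],
    [[0,0,0],[32,220,5],50],
    [[0,0,0],[32,220,5],50],
  ],
)

```text
clock: 4.6
tool_pos: [564.7, 212.4, 269.6]
tool_rot: [-0.0, 0.734, 0.679, -0.0]
wrist_force: [-0.3, -0.1, -1.0]
width: 50.0
grip_force: 0.0
```

```bash
python3 - <<'E'
from h import *
c=cam("top"); P=c["P"]; cv2.imwrite("pics/t3.png",c["image"]); np.savez("t3.npz",P=P,im=c["image"])
for x in (300,350,390,430,470,510,540,560,600):
    q=P[(abs(P[...,0]-x)<6)&(P[...,2]>335)&(P[...,1]>0)]
    if len(q): print(x,st(q))
m=masks(c); b=m["blue"]
f=roi(m["brown"]&(P[...,2]>14)&(P[...,2]<28),190,300,200,420)
if f.sum()>50: print("toe",edge(P,f,-1),f.sum())
k=roi(b&(P[...,2]>308),180,302,345,364); print("slump +y top edge",edge(P,k,-1))
k=roi(b&(P[...,2]>305),180,302,365,392); print("slump -y top edge",edge(P,k,1))
k=roi(b&(P[...,2]>305),180,302,391,402); print("neigh",edge(P,k,-1))
E
```

```text
300 [[294.0, 75.0, 536.0], [300.0, 124.0, 574.0], [306.0, 182.0, 582.0]]
350 [[344.0, 91.0, 533.0], [350.0, 139.0, 570.0], [356.0, 197.0, 577.0]]
390 [[384.0, 105.0, 531.0], [390.0, 151.0, 565.0], [396.0, 206.0, 572.0]]
430 [[424.0, 114.0, 529.0], [430.0, 172.0, 562.0], [436.0, 232.0, 568.0]]
470 [[464.0, 120.0, 486.0], [470.0, 179.0, 563.0], [476.0, 246.0, 579.0]]
510 [[504.0, 133.0, 344.0], [510.0, 233.0, 574.0], [516.0, 257.0, 589.0]]
540 [[534.0, 142.0, 348.0], [540.0, 197.0, 584.0], [546.0, 273.0, 596.0]]
560 [[554.0, 142.0, 554.0], [560.0, 203.0, 591.0], [566.0, 272.0, 595.0]]
600 [[594.0, 151.0, 556.0], [599.0, 183.0, 581.0], [606.0, 238.0, 593.0]]
toe (array([-6.090000e-02,  2.007034e+02]), np.float64(514.0), np.float64(627.0), np.float64(21.0), np.float64(165.9), np.float64(571.6)) 1544
slump +y top edge (array([ -0.082 , -41.2591]), np.float64(398.0), np.float64(664.0), np.float64(315.0), np.float64(-84.1), np.float64(522.4))
slump -y top edge (array([-5.480000e-02, -1.314392e+02]), np.float64(396.0), np.float64(660.0), np.float64(317.0), np.float64(-161.4), np.float64(546.2))
neigh (array([-8.360000e-02, -1.201692e+02]), np.float64(396.0), np.float64(662.0), np.float64(311.0), np.float64(-164.2), np.float64(526.8))
```

Forearm clearance over the yellow board is about 80 mm. I descend behind the toe.

>>> play_rows(
  motion=[
    [[0,0,0],[0,0,-40],50],
    [[0,0,0],[0,0,-80],50],
    [[0,0,0],[0,0,-120],50],
    [[0,0,0],[0,0,-160],50],
    [[0,0,0],[0,0,-195],50],
    [[0,0,0],[0,0,-225],50],
    [[0,0,0],[0,0,-245],50],
    [[0,0,0],[0,0,-257],50],
    [[0,0,0],[0,0,-262],50],
    [[0,0,0],[0,0,-263],50],
  ],
)

```text
clock: 5.65
tool_pos: [565.4, 209.2, 7.7]
tool_rot: [0.0, 0.735, 0.678, 0.0]
wrist_force: [-0.4, 0.1, -0.5]
width: 50.4
grip_force: 0.0
```

>>> play_rows(
  motion=[
    [[0,0,0],[-1,-10,-1],50],
    [[0,0,0],[-2,-20,-1],50],
    [[0,0,0],[-2.5,-26,-1],50],
    [[0,0,0],[-3,-31,-1],50],
    [[0,0,0],[-3.5,-36,-1],50],
    [[0,0,0],[-4,-41,-1],50],
    [[0,0,0],[-4.5,-46,-1],50],
    [[0,0,0],[-5,-51,-1],50],
    [[0,0,0],[-5.5,-56,-1],50],
    [[0,0,0],[-6,-61,-1],50],
  ],
)

```text
clock: 6.65
tool_pos: [559.5, 149.2, 7.2]
tool_rot: [-0.0, 0.735, 0.678, 0.001]
wrist_force: [-0.4, 5.4, 2.5]
width: 49.9
grip_force: 2.6
```

```bash
cat > chk.py <<'E'
from h import *
import sys
c=cam("scene"); P=c["P"]; m=masks(c); q=P[m["brown"]&(abs(P[...,0]-545)<110)&(P[...,1]>-120)&(P[...,1]<200)]; print(len(q))
c2=cam("top"); P2=c2["P"]; m2=masks(c2); q2=P2[m2["brown"]&(abs(P2[...,0]-545)<110)&(P2[...,1]>-120)&(P2[...,1]<200)]; print(len(q2))
for n,a in(("scene",q),("top",q2)):
    if len(a)>20:
        t=a[a[:,2]>170]; f=a[(a[:,2]>15)&(a[:,2]<27)]
        if len(t)>20: print(n,"upright top",len(t),st(t),cv2.minAreaRect(t[:,:2].astype(np.float32)))
        if len(f)>20: print(n,"foot",len(f),st(f),cv2.minAreaRect(f[:,:2].astype(np.float32)))
b=m2["blue"]
for nm,(u0,u1,s) in dict(slumpP=(335,364,-1),slumpM=(365,391,1),neigh=(391,402,-1)).items():
    try: print(nm,edge(P2,roi(b&(P2[...,2]>308),180,302,u0,u1),s))
    except Exception as e: print(nm,"hidden")
for n,k in(("s",c),("t",c2)): cv2.imwrite(f"pics/{sys.argv[1]}{n}.png",k["image"])
np.savez(sys.argv[1]+".npz",P=P2,im=c2["image"],Ps=P,ims=c["image"])
E
python3 chk.py k1
```

```text
2032
1509
scene upright top 263 [[492.0, -16.0, 171.0], [557.0, -5.0, 180.0], [617.0, 5.0, 185.0]] ((554.276123046875, -4.324808120727539), (15.46738052368164, 127.6776351928711), 85.81976318359375)
scene foot 1099 [[497.0, -10.0, 16.0], [576.0, 83.0, 22.0], [625.0, 137.0, 27.0]] ((558.4747924804688, 62.42473220825195), (148.73793029785156, 129.9380645751953), 85.07203674316406)
top upright top 274 [[486.0, -14.0, 172.0], [552.0, -4.0, 179.0], [612.0, 8.0, 183.0]] ((549.9632568359375, -3.528326988220215), (14.755454063415527, 128.532958984375), 85.42073059082031)
top foot 907 [[490.0, 2.0, 17.0], [540.0, 46.0, 21.0], [618.0, 134.0, 26.0]] ((556.2040405273438, 69.87709045410156), (131.72940063476562, 129.43292236328125), 85.73539733886719)
slumpP (array([ -0.082 , -40.1271]), np.float64(398.0), np.float64(665.0), np.float64(315.0), np.float64(-83.4), np.float64(527.9))
slumpM (array([-8.610000e-02, -1.119328e+02]), np.float64(396.0), np.float64(661.0), np.float64(317.0), np.float64(-157.3), np.float64(526.6))
neigh (array([-8.360000e-02, -1.203373e+02]), np.float64(396.0), np.float64(663.0), np.float64(312.0), np.float64(-164.4), np.float64(527.7))
```

The bookend has squared itself (yaw ≈ −0.08) and slides at 5 N. I continue.

>>> play_rows(
  motion=[
    [[0,0,0],[-0.6,-7,0],50],
    [[0,0,0],[-1.2,-14,0],50],
    [[0,0,0],[-1.7,-21,0],50],
    [[0,0,0],[-2.3,-28,0],50],
    [[0,0,0],[-2.9,-35,0],50],
    [[0,0,0],[-3.5,-42,0],50],
    [[0,0,0],[-4,-49,0],50],
    [[0,0,0],[-4.6,-55,0],50],
    [[0,0,0],[-5,-60,0],50],
    [[0,0,0],[-5.3,-64,0],50],
  ],
)

```text
clock: 7.75
tool_pos: [554.3, 85.2, 7.1]
tool_rot: [-0.0, 0.735, 0.678, 0.001]
wrist_force: [0.7, 5.5, 1.7]
width: 49.9
grip_force: 3.0
```

```bash
python3 chk.py k2
```

```text
1687
1393
scene upright top 153 [[487.0, -74.0, 174.0], [554.0, -66.0, 180.0], [612.0, -58.0, 185.0]] ((549.446044921875, -65.29216003417969), (9.698293685913086, 126.62191772460938), 85.39388275146484)
scene foot 1195 [[491.0, -52.0, 16.0], [571.0, 16.0, 22.0], [620.0, 72.0, 27.0]] ((555.09033203125, 10.78482437133789), (125.45825958251953, 129.6302032470703), 84.609619140625)
top upright top 246 [[482.0, -78.0, 172.0], [549.0, -67.0, 179.0], [609.0, 37.0, 281.0]] ((520.7022094726562, -45.40802001953125), (86.7422103881836, 172.72979736328125), 47.63264846801758)
top foot 770 [[485.0, -62.0, 17.0], [529.0, -19.0, 21.0], [612.0, 72.0, 26.0]] ((550.9915771484375, 5.70550537109375), (131.9608612060547, 128.14134216308594), 85.49703979492188)
slumpP (array([ -0.0817, -40.3127]), np.float64(398.0), np.float64(663.0), np.float64(314.0), np.float64(-83.4), np.float64(527.5))
slumpM (array([-8.800000e-02, -1.109278e+02]), np.float64(397.0), np.float64(661.0), np.float64(317.0), np.float64(-157.2), np.float64(525.8))
neigh (array([-8.330000e-02, -1.204251e+02]), np.float64(396.0), np.float64(663.0), np.float64(312.0), np.float64(-164.3), np.float64(526.7))
```

>>> play_rows(
  motion=[
    [[0,0,0],[-0.2,-2,0],50],
    [[0,0,0],[-0.3,-4,0],50],
    [[0,0,0],[-0.5,-6,0],50],
    [[0,0,0],[-0.7,-8,0],50],
    [[0,0,0],[-0.8,-9.5,0],50],
    [[0,0,0],[-0.9,-11,0],50],
    [[0,0,0],[-1,-12.5,0],50],
    [[0,0,0],[-1.1,-13.5,0],50],
  ],
)

```text
clock: 8.65
tool_pos: [553.2, 73.0, 7.0]
tool_rot: [-0.001, 0.735, 0.678, 0.002]
wrist_force: [0.8, 10.4, 3.3]
width: 49.9
grip_force: 5.4
```

>>> play_rows(
  motion=[
    [[0,0,0],[-0.1,-1,0],50],
    [[0,0,0],[-0.2,-2,0],50],
  ],
)

```text
clock: 8.85
tool_pos: [553.0, 71.1, 7.0]
tool_rot: [-0.001, 0.735, 0.678, 0.002]
wrist_force: [0.0, 10.9, 3.1]
width: 49.7
grip_force: 5.4
```

```bash
python3 chk.py k3|tail -3
```

```text
slumpP (array([ -0.0794, -45.8091]), np.float64(398.0), np.float64(664.0), np.float64(315.0), np.float64(-87.8), np.float64(529.0))
slumpM (array([-8.760000e-02, -1.138187e+02]), np.float64(401.0), np.float64(430.0), np.float64(317.0), np.float64(-150.4), np.float64(417.0))
neigh (array([-7.720000e-02, -1.202871e+02]), np.float64(396.0), np.float64(661.0), np.float64(317.0), np.float64(-160.8), np.float64(525.4))
```

10.9 N: the binder is sliding too. I advance in 1 mm steps until the force jumps.

>>> play_rows(
  motion=[
    [[0,0,0],[-0.1,-0.7,0],50],
    [[0,0,0],[-0.1,-1.4,0],50],
  ],
)

```text
clock: 9.15
tool_pos: [552.9, 69.8, 7.0]
tool_rot: [-0.001, 0.735, 0.678, 0.002]
wrist_force: [1.5, 14.9, 3.8]
width: 50.2
grip_force: 6.9
```

>>> play_rows(
  motion=[
    [[0,0,0],[-0.1,-0.6,0],50],
    [[0,0,0],[-0.1,-1.2,0],50],
  ],
)

```text
clock: 9.35
tool_pos: [553.0, 69.2, 7.0]
tool_rot: [-0.001, 0.735, 0.678, 0.002]
wrist_force: [2.9, 16.0, 1.6]
width: 50.0
grip_force: 8.4
```

>>> play_rows(
  motion=[
    [[0,0,0],[0,-0.5,0],50],
    [[0,0,0],[-0.1,-1,0],50],
  ],
)

```text
clock: 9.55
tool_pos: [553.0, 69.1, 7.0]
tool_rot: [-0.001, 0.735, 0.678, 0.003]
wrist_force: [3.9, 19.9, 1.2]
width: 49.9
grip_force: 9.9
```

```bash
python3 chk.py k4; python3 - <<'E'
import cv2
a=cv2.imread("pics/k4t.png")[165:315,330:480]; cv2.imwrite("pics/k4c.png",cv2.resize(a,(600,600),interpolation=2))
E
```

```text
1520
1367
scene foot 1158 [[489.0, -61.0, 16.0], [570.0, 1.0, 22.0], [619.0, 55.0, 27.0]] ((553.3272094726562, -1.4363021850585938), (118.39582061767578, 130.79750061035156), 84.97452545166016)
top upright top 255 [[481.0, -93.0, 172.0], [545.0, -82.0, 179.0], [606.0, 23.0, 277.0]] ((541.4879150390625, -34.51771545410156), (109.09597778320312, 137.9600067138672), 85.62360382080078)
top foot 726 [[484.0, -78.0, 17.0], [525.0, -39.0, 21.0], [609.0, 58.0, 26.0]] ((549.672607421875, -9.261497497558594), (132.89625549316406, 128.94850158691406), 85.21261596679688)
slumpP (array([ -0.0825, -45.8243]), np.float64(398.0), np.float64(664.0), np.float64(315.0), np.float64(-89.0), np.float64(522.9))
slumpM hidden
neigh (array([-7.960000e-02, -1.191157e+02]), np.float64(396.0), np.float64(662.0), np.float64(317.0), np.float64(-161.0), np.float64(526.2))
```

View pics/k4c.png

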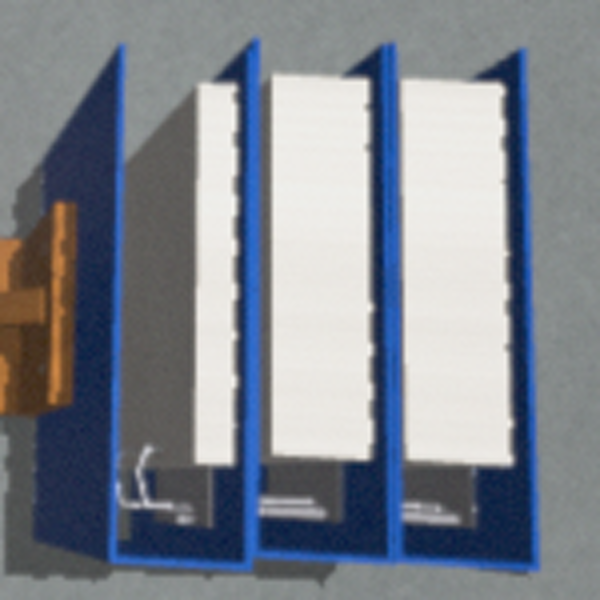

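The crop shows all three binders touching: seams at crop columns ~253 and ~390, no gap. The bookend board at (62,300) is parallel to the cover. One more small push to seat it, then I back off.

>>> play_rows(
  motion=[
    [[0,0,0],[0,-0.6,0],50],
    [[0,0,0],[0,-1.2,0],50],
  ],
)

```text
clock: 9.85
tool_pos: [552.9, 68.9, 7.1]
tool_rot: [-0.002, 0.735, 0.678, 0.004]
wrist_force: [2.8, 22.8, 2.4]
width: 49.9
grip_force: 11.4
```

>>> play_rows(
  motion=[
    [[0,0,0],[0,1,0],50],
    [[0,0,0],[0,2,0],50],
    [[0,0,0],[0,3.5,0],50],
    [[0,0,0],[0.5,7,0],50],
    [[0,0,0],[2,20,0],50],
    [[0,0,0],[4,45,0],50],
    [[0,0,0],[6,80,10],50],
    [[0,0,0],[10,120,50],50],
    [[0,0,0],[10,130,95],50],
    [[0,0,0],[10,130,140],50],
  ],
)

```text
clock: 10.85
tool_pos: [561.2, 196.7, 147.1]
tool_rot: [-0.0, 0.734, 0.679, -0.001]
wrist_force: [1.7, -0.1, 0.6]
width: 50.4
grip_force: 0.0
```

>>> play_rows(
  motion=[
    [[0,0,0],[0,20,40],50],
    [[0,0,0],[0,40,80],50],
    [[0,0,0],[-30,70,110],50],
    [[0,0,0],[-60,105,110],50],
    [[0,0,0],[-80,140,110],50],
    [[0,0,0],[-80,140,110],50],
  ],
)

```text
clock: 11.45
tool_pos: [479.4, 338.2, 256.3]
tool_rot: [-0.0, 0.733, 0.68, -0.0]
wrist_force: [-0.7, 0.2, -0.5]
width: 50.3
grip_force: 0.0
```

```bash
python3 chk.py k5; python3 - <<'E'
from h import *
d=np.load("k5.npz")
for P,im in((d["P"],d["im"]),(d["Ps"],d["ims"])):
    c=dict(P=P,image=im); m=masks(c); g=(abs(P[...,0]-545)<110)&(P[...,1]>-120)&(P[...,1]<-40)
    t=P[m["brown"]&g&(P[...,2]>172)&(P[...,2]<190)]; print("upright top",len(t),cv2.minAreaRect(t[:,:2].astype(np.float32)))
    k=P[m["blue"]&g&(P[...,2]>30)&(P[...,2]<300)]; print("cover",plane(k))
E
```

```text
1541
2227
scene foot 1187 [[489.0, -62.0, 16.0], [567.0, 1.0, 22.0], [619.0, 57.0, 27.0]] ((553.8165283203125, -2.510509490966797), (117.10917663574219, 129.26290893554688), 85.04387664794922)
top upright top 251 [[480.0, -93.0, 171.0], [544.0, -82.0, 179.0], [606.0, -72.0, 183.0]] ((542.7294311523438, -82.5576400756836), (14.657569885253906, 128.11854553222656), 85.19001770019531)
top foot 1456 [[485.0, -76.0, 16.0], [548.0, -1.0, 21.0], [614.0, 58.0, 26.0]] ((549.490966796875, -9.027053833007812), (134.2310791015625, 129.05331420898438), 85.4463119506836)
slumpP (array([ -0.0807, -47.1375]), np.float64(398.0), np.float64(663.0), np.float64(315.0), np.float64(-89.8), np.float64(529.2))
slumpM hidden
neigh (array([-8.07000e-02, -1.18773e+02]), np.float64(396.0), np.float64(661.0), np.float64(316.0), np.float64(-161.2), np.float64(526.3))
upright top 246 ((543.7131958007812, -82.64041900634766), (14.657569885253906, 126.14404296875), 85.19001770019531)
cover (array([505. , -87.7, 231.9]), array([0.0799, 0.9968, 0.002 ]), 405)
upright top 0 ((0.0, 0.0), (0.0, 0.0), 0.0)
cover (array([546. , -94.9, 180.9]), array([ 0.081 ,  0.9967, -0.    ]), 672)
```

View pics/k5s.png

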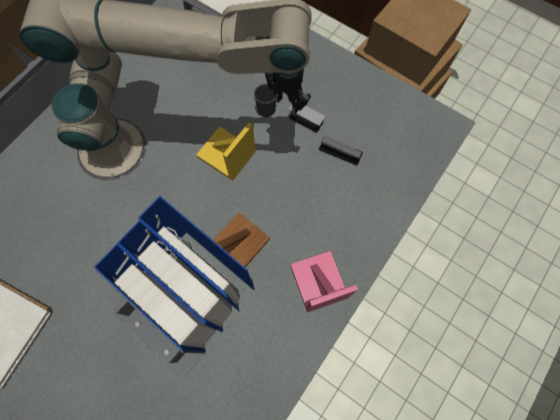

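The scene view shows the three binders upright and together at (175,275), with the bookend square against the cover at (240,240). The stationery is untouched. The fits give a cover yaw of 0.080, a bookend yaw of 0.084 and a gap under 1 mm, so I hand in.

```bash
python3 -c "
from station import env
print(env.close_job())"
```

```text
the job is handed in; nothing more can be done
None
```

The job is handed in at about 11.5 s of the 58 s limit: by camera the binder is upright and tight against the row, and the bookend (unmoved until then) is within 1 mm of it and square to 0.004 rad; the stationery looked undisturbed, and no verdict came back.

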